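Put the spanners back in the rack by size

ROBOT

A 7-joint arm with a two-finger parallel gripper is mounted at the origin on a cart in front of the work surface, level with it; the furniture and walls round the work are solid. World frame = base frame: x ahead of the robot, y to its left, z up, the work surface at z = 0. Lengths are in m, angles in rad, forces in N, time in s.
With the tool pointing down it reaches from about 0.4 to 0.85 m from the base axis. Payload 4.5 kg.
Tool frame: the origin (TCP) lies midway between the tips of the shut fingers; the grasp point (between the pads) lies 19 mm behind it (ctrl.grip_point_offset is the distance from the TCP to the grasp point, in m); z points along the fingers, y is the line along which they close (so a half turn about z gives the same grasp; the last joint's range is limited). The gripper opens to 88 mm and grips with 3 to 60 N. Pads are 18 mm wide; open, the fingers measure 123 mm over their backs; the gripper's body (75 mm by 187 mm) begins 45 mm behind the grasp point.
Start: joints at [-1.122, 0.689, -0.195, 1.565, 0.157, 0.902, -0.215], TCP at [0.252, 0.572, 0.204] pointing down, gripper open.
Joint ranges: [-3.01, 3.01], [-0.46, 2.08], [-1.47, 1.51], [0.13, 2.56], [-1, 4.14], [0.04, 2.09], [-2.66, 2.66]. Speed limits (rad/s): [2.57, 2.57, 3.14, 3.14, 3.14, 3.14, 3.14].

INTERFACE

Orientations are given as a unit quaternion [x, y, z, w].
In Python, from workcell import ctrl, vision gives the robot as it stands.
- The arm moves only by the tool send_rows, never from a script. Its argument "plan" is text: rows parted by semicolons, each of 6 numbers parted by spaces: the shift along the tool's x, y, z normalised to -1 to 1, where 1 is 0.025 m, then the turn, a rotation vector about the tool's x, y, z normalised to -1 to 1, where 1 is 0.1 rad. A call has exactly 8 rows; each row shifts and turns the commanded pose from where the row before left it, along the tool's axes as they then stand; what a row does not reach is not made up. A row lasts 1/8 s, in which the tool goes at most 62.5 mm and 10.7 degrees, less where a joint would pass 70% of its speed; a pose out of reach is approached as far as the arm can. A call with a number of a shift or a turn outside -1 to 1 is refused whole. A call with a gripper value outside its range is refused whole. "hand" is the finger opening in mm, from 0 to 88.1, set as the call begins (left out, the last holds). The fingers move at their own pace and stop on an object; "force" is the grip in N (left out, the last holds). Time passes only in rows, so rows that do not move let the fingers close, or fill a call up. It gives the time, the measured TCP pose, the force, the opening and the grip force at its end, in the units of the state.
- ctrl.read_state(): the state, without advancing time (a new reading comes with each control period).
- vision.capture(name): name is "scene" or "top"; returns a dict with "image" (384x512x3 uint8, red, green, blue), "fx", "fy", "cx", "cy" (pixels), "k1" (the pictures are not rectified: a ray, as slopes to the right and down, at radius r is drawn at 1 + k1 r^2 times it, then the intrinsics apply), "position" and "orientation" of the camera in the world. Camera axes: x right, y up, looking along -z (the intrinsics and any distortion apply to the point x, -y, -z); pixel columns grow to the right and rows downward; lengths in m; the calibration is good to about 2 mm. A picture is of the moment at which its call begins. There is no depth.
- ctrl.finish_job(): hands the job in; it is judged then, once.
The state is a dict: "t": time; "joint_pos": joint angles; "joint_velocities": joint speeds; "effort": joint torques, N m; "eef_pos": TCP position; "tool_rot": TCP orientation; "contact_force": force on the tool from outside, world axes, zero at the start; "torque": the same for the moment, N m; "finger_gap": opening from 0.0 (shut) to 1.0 (fully open); "finger_force": force on a finger pad.
Only numpy, scipy, OpenCV 4.12 (cv2) and the standard library are available. Lean on these libraries where they do the work, as an engineer would, in place of code of your own. Each camera call takes 0.05 s, during which the arm holds its last target. There are 200 camera calls.

TASK

Put the five spanners in order in the red rack, from the shortest in the narrow end slot to the longest in the wide end slot, each shank lying down in its pair of notches with the heads outside the combs and every open jaw pointing away from you. The middle-sized one is already right, so leave it where it is; the longest has been put back in the wrong slot, and the other three lie on the mat.

Things in the scene. Friction and masses are not known exactly. Their poses are not given: they have to be found in the camera images.
- spanner_130: Chromed combination spanner 130 mm long, shortest of five; 50 g. Origin: under mid-shank, level with the heads' underside; x along the shank to the open jaw (ring at -x), z up. Shank 9 wide, 92 long between the heads, 6 thick, 1 to 7 mm above the origin; heads 8 thick, jaw 22 wide, ring 16. Grip across mid-shank. Starts flat on the black mat (5 mm thick), jaw roughly away from the robot.
- spanner_150: Chromed combination spanner 150 mm long, second shortest of five; 65 g. Origin: under mid-shank, level with the heads' underside; x along the shank to the open jaw (ring at -x), z up. Shank 10 wide, 105 long between the heads, 6 thick, 1 to 7 mm above the origin; heads 8 thick, jaw 26 wide, ring 19. Grip across mid-shank. Starts flat on the black mat (5 mm thick), jaw roughly away from the robot.
- spanner_170: Chromed combination spanner 170 mm long, middle-sized of five; 90 g. Origin: under mid-shank, level with the heads' underside; x along the shank to the open jaw (ring at -x), z up. Shank 11 wide, 117 long between the heads, 6 thick, 1 to 7 mm above the origin; heads 8 thick, jaw 31 wide, ring 22. Grip across mid-shank. Starts right, in slot_3.
- spanner_190: Chromed combination spanner 190 mm long, second longest of five; 120 g. Origin: under mid-shank, level with the heads' underside; x along the shank to the open jaw (ring at -x), z up. Shank 12 wide, 126 long between the heads, 6 thick, 1 to 7 mm above the origin; heads 8 thick, jaw 37 wide, ring 27. Grip across mid-shank. Starts flat on the black mat (5 mm thick), jaw roughly away from the robot.
- spanner_210: Chromed combination spanner 210 mm long, longest of five; 160 g. Origin: under mid-shank, level with the heads' underside; x along the shank to the open jaw (ring at -x), z up. Shank 13 wide, 139 long between the heads, 6 thick, 1 to 7 mm above the origin; heads 8 thick, jaw 42 wide, ring 30. Grip across mid-shank. Starts wrongly in slot_2.
- slot_1: Slot 1 of 5, fixed red rack, the narrow end (robot's left): a pair of rubber-lined notches in 2 toothed combs; slots 50 mm apart. Origin: midway between, at floor level, 22 mm above the table; x: where jaws point, y: to slot_1. Combs 9 thick, 70 outside to outside here, open space between. Notch 18 wide at the floor, 34 at the top, 18 deep. A seated spanner's origin is 1 mm below this.
- slot_2: Slot 2 of 5, fixed red rack: a pair of rubber-lined notches in 2 toothed combs; slots 50 mm apart. Origin: midway between, at floor level, 22 mm above the table; x: where jaws point, y: to slot_1. Combs 9 thick, 82 outside to outside here, open space between. Notch 18 wide at the floor, 34 at the top, 18 deep. A seated spanner's origin is 1 mm below this.
- slot_3: Slot 3 of 5, fixed red rack: a pair of rubber-lined notches in 2 toothed combs; slots 50 mm apart. Origin: midway between, at floor level, 22 mm above the table; x: where jaws point, y: to slot_1. Combs 9 thick, 94 outside to outside here, open space between. Notch 18 wide at the floor, 34 at the top, 18 deep. A seated spanner's origin is 1 mm below this.
- slot_4: Slot 4 of 5, fixed red rack: a pair of rubber-lined notches in 2 toothed combs; slots 50 mm apart. Origin: midway between, at floor level, 22 mm above the table; x: where jaws point, y: to slot_1. Combs 9 thick, 106 outside to outside here, open space between. Notch 18 wide at the floor, 34 at the top, 18 deep. A seated spanner's origin is 1 mm below this.
- slot_5: Slot 5 of 5, fixed red rack, the wide end (robot's right): a pair of rubber-lined notches in 2 toothed combs; slots 50 mm apart. Origin: midway between, at floor level, 22 mm above the table; x: where jaws point, y: to slot_1. Combs 9 thick, 118 outside to outside here, open space between. Notch 18 wide at the floor, 34 at the top, 18 deep. A seated spanner's origin is 1 mm below this.

How it is judged:
By the outcome, as a careful person would: the job done as asked, in the order asked, and still so for the second after the job is handed in, with the robot touching nothing.
It also fails if it takes over 93 s, if anything falls off the work surface, if the arm or the gripper's body presses on something with over 40 N, if the wrist force passes 120 N, or if a joint passes its speed limit or range.

## Working session

There is one attempt and no reset: what is moved stays moved. The work goes in short steps, Python scripts to look and compute and a tool call to move; the robot and the scene stay as the last step left them, time stands still between calls to the robot, and variables do not carry over. Pictures are saved under pics/ and viewed, at most 17 in all, crops included, and the job is handed in when it is done.

Besides the shell and the picture viewer there is one more tool, called after "Request:" as a command line: name --argument value ..., lists and objects as JSON in quotes. send_rows: Moves the arm, as the interface text tells. Its arguments: {"type":"object","properties":{"plan":{"type":"string"},"hand":{"type":"number"},"force":{"type":"number"}},"required":["plan"]}

```bash
mkdir -p pics; ls
python3 - <<'E'
from workcell import ctrl, vision
import cv2, numpy as np
for n in ("top","scene"):
    d=vision.capture(n); cv2.imwrite(f"pics/{n}0.png",cv2.resize(d["image"][:,:,::-1],(800,600),interpolation=cv2.INTER_CUBIC))
    np.savez(f"{n}0.npz",**d)
    print(n,{k:v for k,v in d.items() if k!="image"})
s=ctrl.read_state();print(s["t"],s["eef_pos"],s["tool_rot"],ctrl.grip_point_offset)
E
```

```text
pics
top {'fx': 358.9730555507093, 'fy': 358.9730555507093, 'cx': 251.5851073732125, 'cy': 188.70157868095265, 'k1': -0.0645714438510135, 'position': array([ 0.3774491 , -0.00711183,  0.87546712]), 'orientation': array([ 0.06723054, -0.06458919, -0.69845039,  0.70955997])}
scene {'fx': 451.8285237464914, 'fy': 451.8285237464914, 'cx': 252.25949382295917, 'cy': 196.74723582057214, 'k1': 0.060291050124369895, 'position': array([-0.15108579, -0.64273659,  0.58976185]), 'orientation': array([ 0.4505503 , -0.20390156, -0.346881  ,  0.79693297])}
0.1 [0.25167976 0.57141824 0.20329555] [ 2.05867744e-01  9.78579484e-01 -8.09577827e-04 -1.03163774e-04] 0.0187
```

View pics/top0.png

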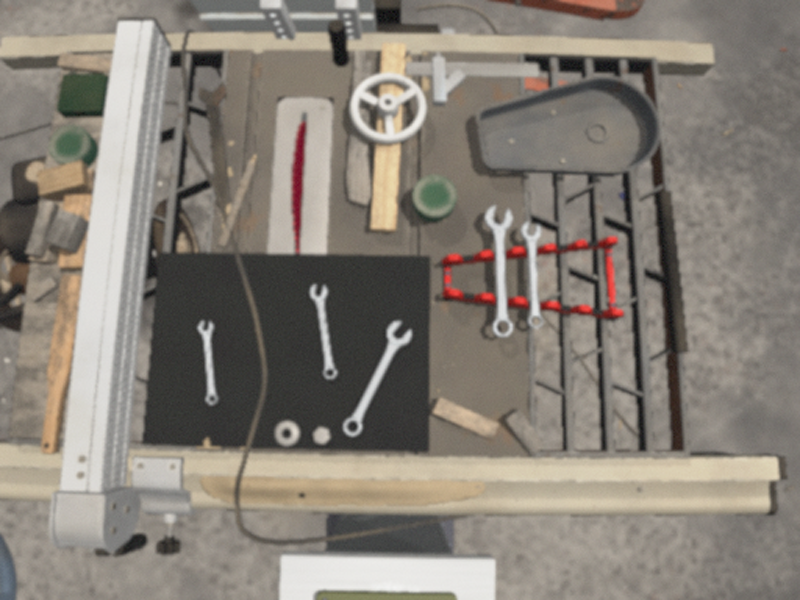

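View pics/scene0.png

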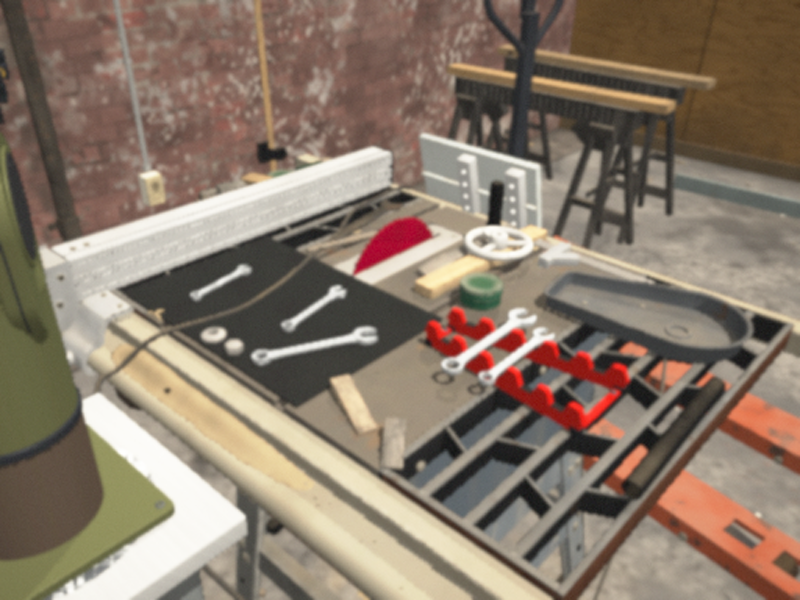

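The top view shows loose spanners on the mat at about (208,362) for the 130, (323,330) for the 150 and (378,378) for the 190. In the rack, the 210 is near (501,270) and the 170 near (533,275). The red rack spans x 445–622, and a cord crosses the mat near x≈240–265.

```bash
cat > h.py <<'E'
import numpy as np, cv2
from scipy.spatial.transform import Rotation as R
def K(d): return np.array([[d["fx"],0,d["cx"]],[0,d["fy"],d["cy"]],[0,0,1.]])
def dist(d): return np.array([float(d["k1"]),0,0,0,0])
F=np.diag([1.,-1,-1])
def proj(d,P):
    Rw=R.from_quat(d["orientation"]).as_matrix(); M=F@Rw.T
    return cv2.projectPoints(np.asarray(P,float).reshape(-1,3),cv2.Rodrigues(M)[0],-M@d["position"],K(d),dist(d))[0][:,0]
def cast(d,uv,z):
    uv=np.asarray(uv,float).reshape(-1,1,2)
    # model: drawn = (1+k1 r^2)*ray, opencv's k1
    n=cv2.undistortPoints(uv,K(d),dist(d))[:,0]
    r=(R.from_quat(d["orientation"]).as_matrix()@F@np.c_[n,np.ones(len(n))].T).T
    return d["position"]+r*((z-d["position"][2])/r[:,2])[:,None]
def rect(d,x0,x1,y0,y1,z,s=0.0005):
    """top-down view: col -> -y, row -> -x"""
    c=np.arange(y1,y0,-s); r=np.arange(x1,x0,-s); Y,X=np.meshgrid(c,r)
    p=proj(d,np.c_[X.ravel(),Y.ravel(),np.full(X.size,z)]).astype(np.float32).reshape(*X.shape,2)
    return cv2.remap(d["image"],p[...,0],p[...,1],cv2.INTER_CUBIC)
def spanner(d,uv0,z,rad,thr=135):
    """pose of bright elongated blob near pixel (512 scale) uv0"""
    im=d["image"]; m=((im.min(2)>thr)).astype(np.uint8)
    k=cv2.connectedComponentsWithStats(m)[1]
    u,v=uv0; w=k[v-4:v+5,u-4:u+5].ravel(); w=w[w>0]
    if not len(w): return None
    l=np.bincount(w).argmax(); vv,uu=np.nonzero(k==l)
    P=cast(d,np.c_[uu,vv],z)[:,:2]; c=P.mean(0)
    a=np.linalg.svd(P-c)[2][0] if len(P)<20000 else None
    a=a*np.sign(a[0])
    for _ in range(3):
        t=(P-c)@a; mid=(t.max()+t.min())/2; L=t.max()-t.min()
        s=P[abs(t-mid)<0.3*L]; q=s.mean(0); b=np.linalg.svd(s-q)[2][0]; b=b*np.sign(b[0])
        a=b; c=q
    t=(P-c)@a
    return len(P),c+a*(t.max()+t.min())/2,np.degrees(np.arctan2(a[1],a[0])),t.max()-t.min()
E
python3 - <<'E'
from h import *
d=dict(np.load("top0.npz"));s=512/800
for n,u,v,z in(("130",209,365,.011),("150",324,335,.011),("190",375,383,.011),("210",501,275,.027),("170",533,275,.027)):
    print(n,spanner(d,(int(u*s),int(v*s)),z,0))
im=rect(d,0.32,0.62,-.45,-.05,.04)
hsv=cv2.cvtColor(im,cv2.COLOR_RGB2HSV)
cv2.imwrite("pics/rack.png",im[:,:,::-1])
E
```

```text
130 (236, array([0.43121718, 0.28157608]), np.float64(9.4047893669224), np.float64(0.1275116078811333))
150 (297, array([0.48392165, 0.10436235]), np.float64(10.150708860423219), np.float64(0.1473813497776259))
190 (500, array([0.41098678, 0.02131647]), np.float64(-25.492966342736562), np.float64(0.18774254199782814))
210 (632, array([ 0.58150844, -0.16846634]), np.float64(0.4715532872039306), np.float64(0.2097994938107012))
170 (690, array([ 0.5631344 , -0.22477404]), np.float64(-4.571909495178212), np.float64(0.19368139761372322))
```

View pics/rack.png

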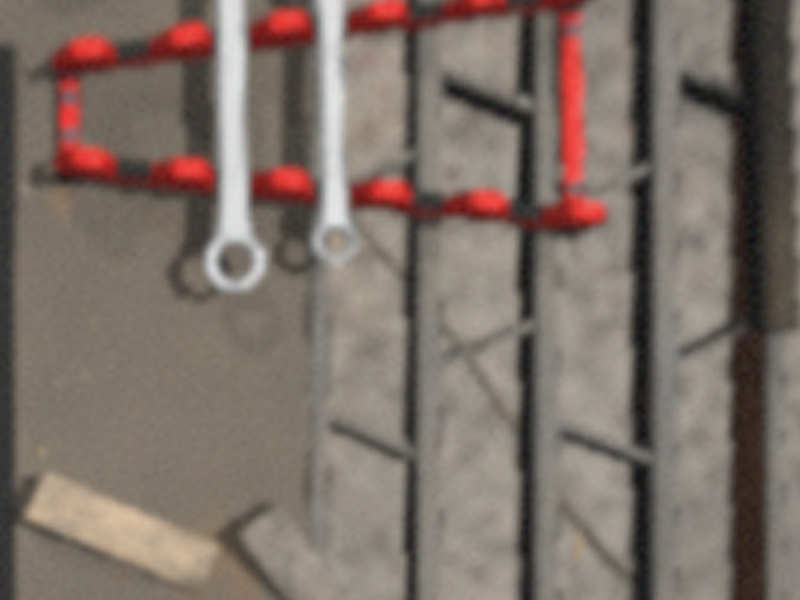

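The rectified view shows the rack teeth clearly: the near comb's tooth tops are near row 160–213 and the far comb's near row 5–50. The rack axis lies almost along world y. I'll fit the teeth now and check the fence and cord heights.

Run:
```python
from h import *
d=dict(np.load("top0.npz"));e=dict(np.load("scene0.npz"));s=512/800
im=rect(d,0.42,0.72,-.45,-.05,.04).astype(int)
m=((im[...,0]>195)&(im[...,1]<110)).astype(np.uint8)
n,_,st,ce=cv2.connectedComponentsWithStats(m)
for i in range(1,n):
    if st[i,4]>150: print(st[i], "x %.4f y %.4f"%(.72-ce[i,1]*.0005,-.05-ce[i,0]*.0005))
print("fence top/bottom edge, cord -> scene px(800)")
for nm,uv in(("fenceTop",(113,360)),("fenceBot",(142,360)),("cordA",(263,370)),("cordB",(240,262)),("cup",(434,185))):
    for z in(0,.01,.03,.06,.09,.12):
        p=cast(d,[[uv[0]*s,uv[1]*s]],z)[0]; print(nm,z,p[:2].round(3),(proj(e,p)[0]/s).round(0))
o=cv2.resize(e["image"],(1600,1200),interpolation=cv2.INTER_CUBIC)[300:900,0:800]
cv2.imwrite("pics/crop.png",o[:,:,::-1])
c=cv2.resize(d["image"],(1600,1200),interpolation=cv2.INTER_CUBIC)[500:1000,150:900]
cv2.imwrite("pics/crop2.png",c[:,:,::-1])
```

```text
[571 171  29  19 417] x 0.6300 y -0.3425
[472 184  27  20 389] x 0.6233 y -0.2925
[372 198  31  19 463] x 0.6162 y -0.2437
[272 212  32  17 454] x 0.6100 y -0.1936
[173 224  32  20 477] x 0.6032 y -0.1442
[ 73 238  34  18 511] x 0.5966 y -0.0946
[ 564  238   21  145 2369] x 0.5644 y -0.3366
[ 62 305  16  23 313] x 0.5619 y -0.0846
[ 68 344  40  23 575] x 0.5422 y -0.0941
[174 359  33  18 477] x 0.5361 y -0.1449
[274 369  32  20 488] x 0.5308 y -0.1948
[374 380  32  18 466] x 0.5254 y -0.2449
[473 390  33  20 507] x 0.5203 y -0.2944
[572 398  32  21 506] x 0.5156 y -0.3434
fence top/bottom edge, cord -> scene px(800)
fenceTop 0 [0.431 0.439] [169. 258.]
fenceTop 0.01 [0.43  0.434] [169. 254.]
fenceTop 0.03 [0.429 0.424] [170. 246.]
fenceTop 0.06 [0.427 0.409] [172. 233.]
fenceTop 0.09 [0.425 0.393] [173. 220.]
fenceTop 0.12 [0.424 0.378] [175. 207.]
fenceBot 0 [0.432 0.392] [184. 266.]
fenceBot 0.01 [0.431 0.387] [185. 262.]
fenceBot 0.03 [0.43  0.378] [185. 254.]
fenceBot 0.06 [0.428 0.365] [187. 241.]
fenceBot 0.09 [0.426 0.351] [188. 227.]
fenceBot 0.12 [0.425 0.337] [189. 213.]
cordA 0 [0.421 0.198] [246. 307.]
cordA 0.01 [0.42  0.196] [246. 302.]
cordA 0.03 [0.419 0.191] [247. 292.]
cordA 0.06 [0.418 0.184] [247. 278.]
cordA 0.09 [0.416 0.177] [247. 262.]
cordA 0.12 [0.415 0.17 ] [247. 246.]
cordB 0 [0.593 0.246] [307. 263.]
cordB 0.01 [0.59  0.243] [307. 259.]
cordB 0.03 [0.586 0.237] [306. 251.]
cordB 0.06 [0.578 0.228] [306. 238.]
cordB 0.09 [0.571 0.22 ] [305. 225.]
cordB 0.12 [0.563 0.211] [304. 211.]
cup 0 [ 0.729 -0.067] [491. 295.]
cup 0.01 [ 0.725 -0.066] [490. 290.]
cup 0.03 [ 0.717 -0.065] [487. 281.]
cup 0.06 [ 0.705 -0.063] [483. 267.]
cup 0.09 [ 0.693 -0.061] [479. 253.]
cup 0.12 [ 0.681 -0.059] [475. 237.]
```

View pics/crop.png

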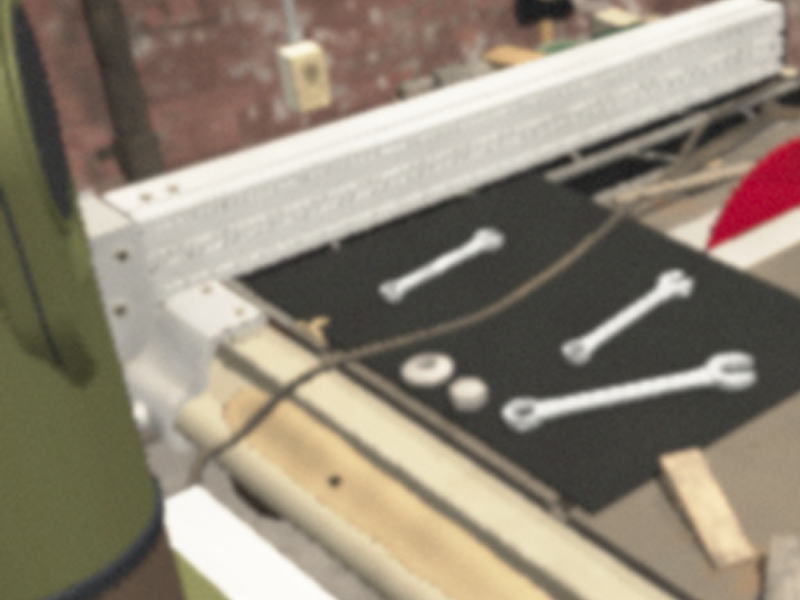

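View pics/crop2.png

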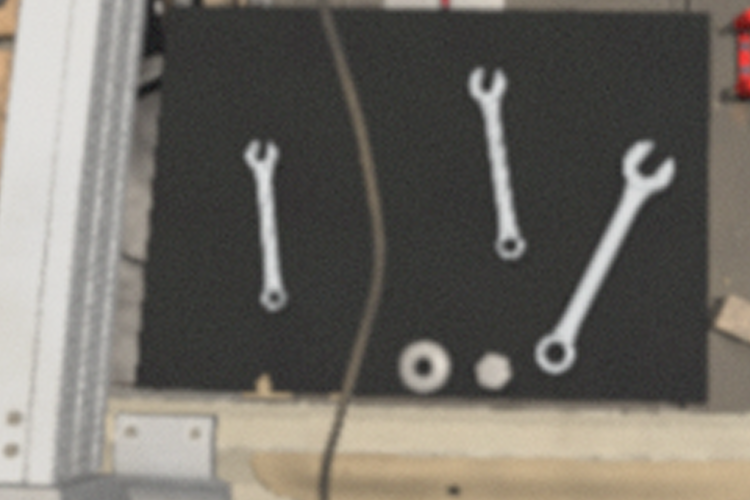

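The cord lies flat on the mat. The fence face is at y≈0.39–0.40 and about 0.08 m high, so it just clears the gripper at the 130. I'll start with the 210.

```bash
cat > go.py <<'E'
import sys, numpy as np
from scipy.spatial.transform import Rotation as R
from workcell import ctrl
x,y,z,yaw=map(float,sys.argv[1:5])   # yaw: spanner axis direction deg; closing line at yaw+90
s=ctrl.read_state(); M=R.from_quat(s["tool_rot"]).as_matrix(); p=np.array(s["eef_pos"])
b=np.radians(yaw+90); Y=np.array([np.cos(b),np.sin(b),0])
if Y@M[:,1]<0: Y=-Y
Z=np.array([0,0,-1.]); T=np.c_[np.cross(Y,Z),Y,Z]
print("t %.2f p %s q6 %.2f gap %.1f F %s"%(s["t"],p.round(4),s["joint_pos"][6],s["finger_gap"]*88.1,np.round(s["contact_force"],1)))
print("turn first, units:",(R.from_matrix(M.T@T).as_rotvec()/.1).round(2))
print("then shift, units:",(T.T@(np.array([x,y,z])-p)/.025).round(2))
E
python3 go.py .573 -.1685 .10 .5
```

```text
t 0.10 p [0.2517 0.5714 0.2033] q6 -0.22 gap 88.2 F [ 0.6 -0.6  0.6]
turn first, units: [-0.02 -0.   -4.23]
then shift, units: [-12.59 -29.71   4.13]
```

Request:
send_rows --plan "0 0 0 0 0 -0.85;0 0 0 0 0 -0.85;0 0 0 0 0 -0.85;0 0 0 0 0 -0.85;0 0 0 0 0 -0.83;-0.42 -0.99 0 0 0 0;-0.42 -0.99 0 0 0 0;-0.42 -0.99 0 0 0 0" --hand 36 --force 30

```text
t: 1.1
eef_pos: [0.2842, 0.4969, 0.2036]
tool_rot: [-0.004, 1.0, -0.0, -0.0]
contact_force: [0.5, -0.2, -0.1]
finger_gap: 0.407
finger_force: 0.0
```

Request:
send_rows --plan "-0.42 -0.99 0 0 0 0;-0.42 -0.99 0 0 0 0;-0.42 -0.99 0 0 0 0;-0.42 -0.99 0 0 0 0;-0.42 -0.99 0 0 0 0;-0.42 -0.99 0 0 0 0;-0.42 -0.99 0 0 0 0;-0.42 -0.99 0 0 0 0"

```text
t: 2.1
eef_pos: [0.3698, 0.2997, 0.2038]
tool_rot: [-0.004, 1.0, -0.0, -0.0]
contact_force: [0.1, 0.5, -0.1]
finger_gap: 0.41
finger_force: 0.0
```

Request:
send_rows --plan "-0.42 -0.99 0 0 0 0;-0.42 -0.99 0 0 0 0;-0.42 -0.99 0 0 0 0;-0.42 -0.99 0 0 0 0;-0.42 -0.99 0 0 0 0;-0.42 -0.99 0 0 0 0;-0.42 -0.99 0 0 0 0;-0.42 -0.99 0 0 0 0"

```text
t: 3.1
eef_pos: [0.4553, 0.1025, 0.2038]
tool_rot: [-0.004, 1.0, -0.0, -0.0]
contact_force: [-0.4, -0.2, 0.4]
finger_gap: 0.407
finger_force: 0.0
```

Request:
send_rows --plan "-0.42 -0.99 0.4 0 0 0;-0.42 -0.99 0.4 0 0 0;-0.42 -0.99 0.4 0 0 0;-0.42 -0.99 0.4 0 0 0;-0.42 -0.99 0.5 0 0 0;-0.42 -0.99 0.5 0 0 0;-0.42 -0.99 0.5 0 0 0;-0.42 -0.99 0.5 0 0 0"

```text
t: 4.1
eef_pos: [0.5409, -0.0947, 0.1133]
tool_rot: [-0.004, 1.0, 0.0, -0.0]
contact_force: [0.1, 0.1, 0.1]
finger_gap: 0.411
finger_force: 0.0
```

```bash
python3 go.py .573 -.1685 .013 .5
```

```text
t 4.10 p [ 0.5409 -0.0947  0.1133] q6 1.27 gap 36.2 F [0.1 0.1 0.1]
turn first, units: [ 0.   -0.01 -0.01]
then shift, units: [-1.26 -2.96  4.01]
```

Request:
send_rows --plan "-0.42 -0.99 0 0 0 0;-0.42 -0.99 0 0 0 0;-0.42 -0.98 0 0 0 0;0 0 0.8 0 0 0;0 0 0.8 0 0 0;0 0 0.8 0 0 0;0 0 0.8 0 0 0;0 0 0.8 0 0 0"

```text
t: 5.1
eef_pos: [0.5727, -0.1676, 0.013]
tool_rot: [-0.004, 1.0, 0.0, -0.0]
contact_force: [0.4, 0.1, 0.0]
finger_gap: 0.412
finger_force: 0.0
```

Request:
send_rows --plan "0 0 0 0 0 0;0 0 0 0 0 0;0 0 0 0 0 0;0 0 0 0 0 0;0 0 -0.8 0 0 0;0 0 -0.8 0 0 0;0 0 -0.8 0 0 0;0 0 -0.8 0 0 0" --hand 0

```text
t: 6.1
eef_pos: [0.573, -0.1677, 0.0951]
tool_rot: [-0.004, 1.0, -0.0, 0.0]
contact_force: [0.6, -0.5, -0.4]
finger_gap: 0.008
finger_force: 0.0
```

```bash
python3 go.py .571 -.318 .093 .7
```

```text
t 6.10 p [ 0.573  -0.1677  0.0951] q6 1.39 gap 0.7 F [ 0.6 -0.5 -0.4]
turn first, units: [-0.    0.01 -0.04]
then shift, units: [ 0.15 -6.01  0.08]
```

Run:
```python
from workcell import vision
import cv2,numpy as np
t=vision.capture("top")["image"];s=vision.capture("scene")["image"]
a=cv2.resize(t[120:250,240:430],(600,410),interpolation=cv2.INTER_CUBIC);b=cv2.resize(s[90:270,250:440],None,fx=2.2,fy=2.2,interpolation=cv2.INTER_CUBIC)
h=600;im=np.zeros((h,800,3),np.uint8)
a=cv2.resize(t[100:270,240:430],(400,358),interpolation=cv2.INTER_CUBIC);b=cv2.resize(s[60:270,250:440],(400,442),interpolation=cv2.INTER_CUBIC)
im[:358,:400]=a;im[:442,400:]=b
cv2.imwrite("pics/m1.png",im[:442,:,::-1])
```

```text
(no output)
```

View pics/m1.png

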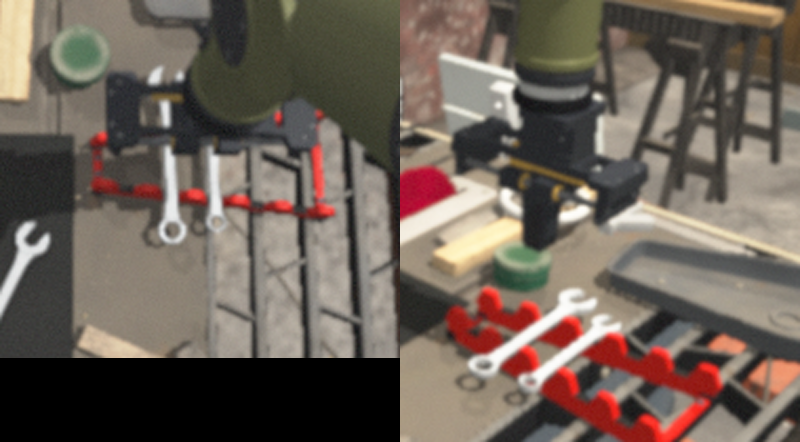

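The 210 is still in slot 2. The fingers probably hadn't closed before the lift, so I'll go a little lower and wait longer.

Request:
send_rows --plan "0 0 0 0 0 0;0 0 0 0 0 0;0 0 0.5 0 0 0;0 0 0.6 0 0 0;0 0 0.6 0 0 0;0 0 0.6 0 0 0;0 0 0.6 0 0 0;0 0 0.6 0 0 0" --hand 36

```text
t: 7.2
eef_pos: [0.5729, -0.1675, 0.0054]
tool_rot: [-0.004, 1.0, 0.0, -0.0]
contact_force: [-0.4, 0.1, 0.0]
finger_gap: 0.41
finger_force: 0.0
```

Request:
send_rows --plan "0 0 0 0 0 0;0 0 0 0 0 0;0 0 0 0 0 0;0 0 0 0 0 0;0 0 0 0 0 0;0 0 0 0 0 0;0 0 0 0 0 0;0 0 0 0 0 0" --hand 0

```text
t: 8.2
eef_pos: [0.5729, -0.1676, 0.0065]
tool_rot: [-0.004, 1.0, 0.0, -0.0]
contact_force: [-0.5, 0.0, 0.1]
finger_gap: 0.007
finger_force: 0.0
```

Run:
```python
from workcell import vision
import cv2,numpy as np
t=vision.capture("top");s=vision.capture("scene");np.savez("top1.npz",**t);np.savez("scene1.npz",**s)
from h import *
t=t["image"];s=s["image"]
im=np.zeros((600,800,3),np.uint8)
im[:360,:400]=cv2.resize(t[100:270,240:430],(400,360),interpolation=cv2.INTER_CUBIC);im[:560,400:]=cv2.resize(s[140:280,260:360],(400,560),interpolation=cv2.INTER_CUBIC)
cv2.imwrite("pics/m2.png",im[:560,:,::-1])
```

```text
(no output)
```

View pics/m2.png

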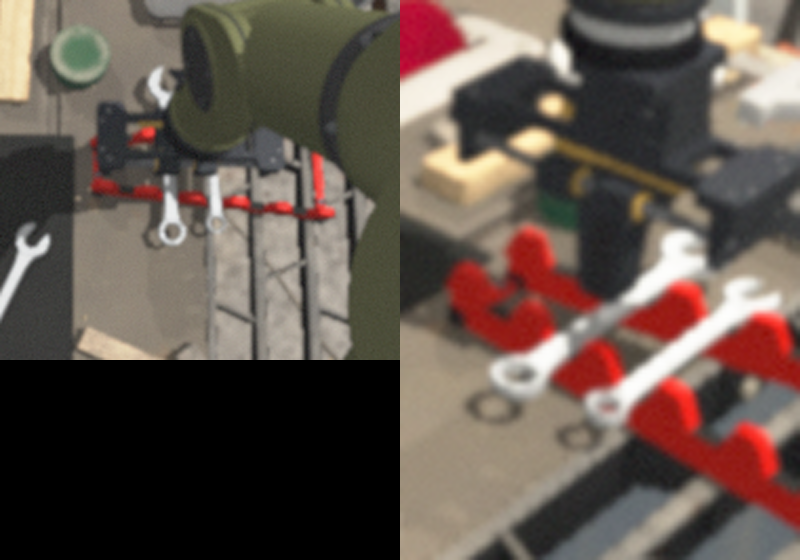

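Run:
```python
from h import *
e=dict(np.load("scene1.npz"));d=dict(np.load("top1.npz"))
f=lambda p:(np.array(p)-[260,140])*4+[400,0]
g=lambda p:(np.array(p)-[240,100])*400/190
for n,P in(("tcp",(.573,-.1676,.0065)),("tcp+20",(.573,-.1676,.0265)),("tcp+65",(.573,-.1676,.0715)),("shankmid",(.573,-.1685,.028)),("ring210",(.48,-.1685,.028)),("jaw",(.68,-.1685,.028))):
    print(n,f(proj(e,P)[0]).round(),g(proj(d,P)[0]).round())
# triangulate ring centre & jaw
def tri(u,v):
    M=lambda c:(lambda Rm:np.c_[Rm,-Rm@c["position"]])(F@R.from_quat(c["orientation"]).as_matrix().T)
    U=[cv2.undistortPoints(np.array([[p]],float),K(c),dist(c))[0].T for p,c in((u,d),(v,e))]
    X=cv2.triangulatePoints(M(d),M(e),*U)[:,0];return X[:3]/X[3]
print("ring210",tri((240+172*.475,100+231*.475),(260+119/4,140+376/4)))
print("ring170",tri((240+214*.475,100+221*.475),(260+209/4,140+404/4)))
```

```text
tcp [601. 343.] [165. 163.]
tcp+20 [604. 314.] [168. 159.]
tcp+65 [610. 246.] [175. 150.]
shankmid [605. 312.] [169. 159.]
ring210 [501. 382.] [170. 239.]
jaw [711. 241.] [167.  70.]
ring210 [ 0.48997835 -0.17124617  0.02762621]
ring170 [ 0.50275884 -0.22018875  0.02690247]
```

Run:
```python
from h import *
e=dict(np.load("scene1.npz"))
for z in(.085,.0951,.105,.115,.125): print(z,(proj(e,(.573,-.1677,z))[0]-[250,60])/.475+[400,0])
from workcell import ctrl
s=ctrl.read_state();print({k:np.round(v,3) for k,v in s.items()})
o=cv2.resize(e["image"][170:250,275:355],(600,600),interpolation=cv2.INTER_CUBIC);cv2.imwrite("pics/m3.png",o[:,:,::-1])
```

```text
0.085 [532.65925155 286.67228146]
0.0951 [533.45034731 278.30058079]
0.105 [534.23506435 270.00889888]
0.115 [535.03722943 261.54567516]
0.125 [535.84915779 252.99257948]
{'t': np.float64(8.3), 'joint_pos': array([ 0.366,  0.945, -0.281,  1.774,  0.494,  0.493,  1.335]), 'joint_velocities': array([-0.001,  0.001,  0.001,  0.   , -0.   ,  0.001,  0.002]), 'effort': array([ 2.000e-03, -5.560e+01, -2.807e+00, -8.203e+00,  4.000e-03,
        7.900e-02, -0.000e+00]), 'eef_pos': array([ 0.573, -0.168,  0.006]), 'tool_rot': array([-0.004,  1.   ,  0.   ,  0.   ]), 'contact_force': array([0.334, 1.13 , 0.077]), 'torque': array([-0.008,  0.039,  0.03 ]), 'finger_force': np.float64(0.0), 'finger_gap': np.float64(0.005)}
```

View pics/m3.png

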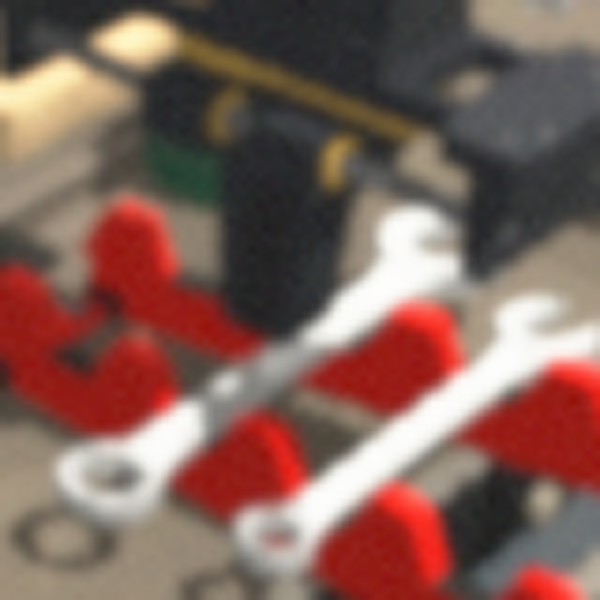

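The projection shows the fingertips about 30 mm higher than the reported TCP. They shut just above the shank near (285,340), so reported z is offset. I'll reopen and descend with force checks.

Request:
send_rows --plan "0 0 0 0 0 0;0 0 0 0 0 0;0 0 0 0 0 0;0 0 0.1 0 0 0;0 0 0.1 0 0 0;0 0 0.1 0 0 0;0 0 0.1 0 0 0;0 0 0 0 0 0" --hand 36

```text
t: 9.3
eef_pos: [0.5728, -0.1675, -0.0038]
tool_rot: [-0.004, 1.0, 0.0, -0.0]
contact_force: [-0.7, -0.3, 0.1]
finger_gap: 0.41
finger_force: 0.0
```

Request:
send_rows --plan "0 0 0.1 0 0 0;0 0 0.1 0 0 0;0 0 0.1 0 0 0;0 0 0.05 0 0 0;0 0 0.05 0 0 0;0 0 0 0 0 0;0 0 0 0 0 0;0 0 0 0 0 0"

```text
t: 10.3
eef_pos: [0.573, -0.1676, -0.0134]
tool_rot: [-0.004, 1.0, 0.0, 0.0]
contact_force: [-0.3, 0.0, -0.1]
finger_gap: 0.409
finger_force: 0.0
```

Request:
send_rows --plan "0 0 0.1 0 0 0;0 0 0.1 0 0 0;0 0 0 0 0 0;0 0 0 0 0 0;0 0 0 0 0 0;0 0 0 0 0 0;0 0 0 0 0 0;0 0 0 0 0 0" --hand 0

```text
t: 11.3
eef_pos: [0.573, -0.1676, -0.0185]
tool_rot: [-0.004, 1.0, 0.0, 0.0]
contact_force: [0.4, -0.3, -1.9]
finger_gap: 0.141
finger_force: 30.0
```

Request:
send_rows --plan "0 0 -0.4 0 0 0;0 0 -0.8 0 0 0;0 0 -0.8 0 0 0;0 0 -0.8 0 0 0;0 -0.6 -0.4 0 0 0;0 -0.9 0 0 0 0;0 -0.9 0 0 0 0;0 -0.9 0 0 0 0"

```text
t: 12.3
eef_pos: [0.5731, -0.2526, 0.062]
tool_rot: [-0.003, 1.0, -0.0, -0.0]
contact_force: [1.1, 0.6, -1.7]
finger_gap: 0.138
finger_force: 30.0
```

Request:
send_rows --plan "0.04 -0.9 0 0 0 -0.04;0 -0.9 0 0 0 0;0 -0.9 0 0 0 0;0 0 0 0 0 0;0 0 0.6 0 0 0;0 0 0.6 0 0 0;0 0 0.5 0 0 0;0 0 0 0 0 0"

```text
t: 13.3
eef_pos: [0.5723, -0.3165, 0.0172]
tool_rot: [-0.007, 1.0, 0.001, -0.001]
contact_force: [-0.2, 0.0, -2.0]
finger_gap: 0.145
finger_force: 30.0
```

```bash
python3 go.py .572 -.318 -.0175 .7
python3 - <<'E'
from workcell import vision
import cv2,numpy as np
t=vision.capture("top")["image"];s=vision.capture("scene")["image"]
im=np.zeros((450,800,3),np.uint8)
im[:450,:400]=cv2.resize(t[110:290,270:430],(400,450),interpolation=cv2.INTER_CUBIC);im[:,400:]=cv2.resize(s[140:320,270:430],(400,450),interpolation=cv2.INTER_CUBIC)
cv2.imwrite("pics/m4.png",im[:,:,::-1])
E
```

```text
t 13.30 p [ 0.5723 -0.3165  0.0172] q6 1.60 gap 12.8 F [-0.2  0.  -2. ]
turn first, units: [ 0.01 -0.03  0.01]
then shift, units: [ 0.01 -0.06  1.39]
```

View pics/m4.png

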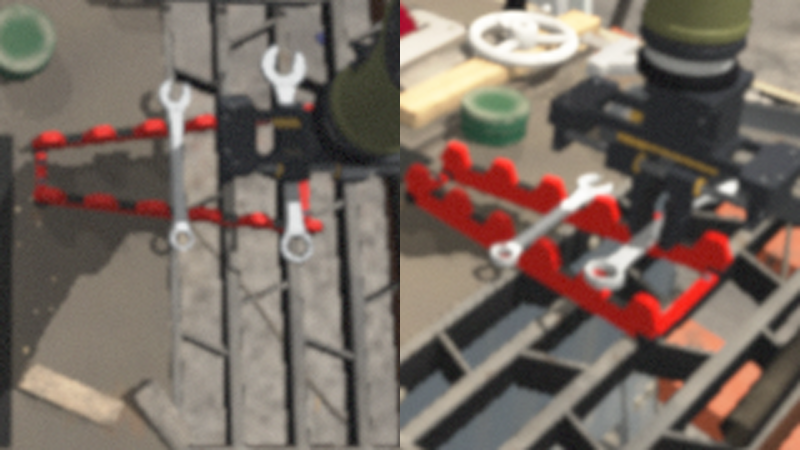

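The 210 is over slot 5: its ring sits at (297,243), and its shank lies between the last two teeth at (257,220) and (315,226). I'll lower and release.

Request:
send_rows --plan "0 0 0.4 0 0 0;0 -0.05 0.4 0 0 0;0 0 0.3 0 0 0;0 0 0.15 0 0 0;0 0 0.1 0 0 0;0 0 0 0 0 0;0 0 0 0 0 0;0 0 0 0 0 0"

```text
t: 14.4
eef_pos: [0.5736, -0.3189, -0.0145]
tool_rot: [-0.006, 1.0, -0.0, 0.0]
contact_force: [-0.1, -0.3, -2.0]
finger_gap: 0.139
finger_force: 30.0
```

Request:
send_rows --plan "0 0 0 0 0 0;0 0 0 0 0 0;0 0 0 0 0 0;0 0 0 0 0 0;0 0 -0.6 0 0 0;0 0 -0.8 0 0 0;0 0 -0.8 0 0 0;0 0 -0.8 0 0 0" --hand 36

```text
t: 15.4
eef_pos: [0.5738, -0.319, 0.0624]
tool_rot: [-0.006, 1.0, -0.0, 0.001]
contact_force: [-0.2, 0.2, 0.2]
finger_gap: 0.41
finger_force: 0.0
```

```bash
python3 go.py .4155 .019 .08 -25.5
```

```text
t 15.40 p [ 0.5738 -0.319   0.0624] q6 1.63 gap 36.1 F [-0.2  0.2  0.2]
turn first, units: [-0.    0.01  4.57]
then shift, units: [11.54  9.48 -0.7 ]
```

Request:
send_rows --plan "0 0 -0.2 0 0 0.91;0 0 -0.2 0 0 0.91;0 0 0 0 0 0.91;0 0 0 0 0 0.91;0 0 0 0 0 0.93;0.96 0.79 0 0 0 0;0.96 0.79 0 0 0 0;0.96 0.79 0 0 0 0"

```text
t: 16.4
eef_pos: [0.5339, -0.2335, 0.0714]
tool_rot: [0.221, 0.975, 0.0, 0.001]
contact_force: [0.2, -0.0, -0.0]
finger_gap: 0.404
finger_force: 0.0
```

Request:
send_rows --plan "0.96 0.79 0 0 0 0;0.96 0.79 0 0 0 0;0.96 0.79 0 0 0 0;0.96 0.79 0 0 0 0;0.96 0.79 0 0 0 0;0.96 0.79 0 0 0 0;0.96 0.79 0 0 0 0;0.96 0.79 0 0 0 0"

```text
t: 17.4
eef_pos: [0.4289, -0.008, 0.0712]
tool_rot: [0.221, 0.975, 0.0, 0.001]
contact_force: [0.5, 1.5, -0.1]
finger_gap: 0.408
finger_force: 0.0
```

```bash
python3 go.py .4155 .019 -.010 -25.5;python3 - <<'E'
from workcell import vision
from h import *
t=vision.capture("top");s=vision.capture("scene");np.savez("top2.npz",**t);np.savez("scene2.npz",**s)
print(spanner(t,(int(608*.64),int(270*.64)),.027,0))
t=t["image"];s=s["image"]
im=np.zeros((450,800,3),np.uint8)
im[:450,:400]=cv2.resize(t[110:290,200:430],(400,450),interpolation=cv2.INTER_CUBIC);im[:,400:]=cv2.resize(s[140:320,130:430],(400,450),interpolation=cv2.INTER_CUBIC)
cv2.imwrite("pics/m5.png",im[:,:,::-1])
E
```

```text
t 17.40 p [ 0.4289 -0.008   0.0712] q6 0.76 gap 35.9 F [ 0.5  1.5 -0.1]
turn first, units: [0.01 0.01 0.  ]
then shift, units: [0.95 0.74 3.25]
None
```

View pics/m5.png

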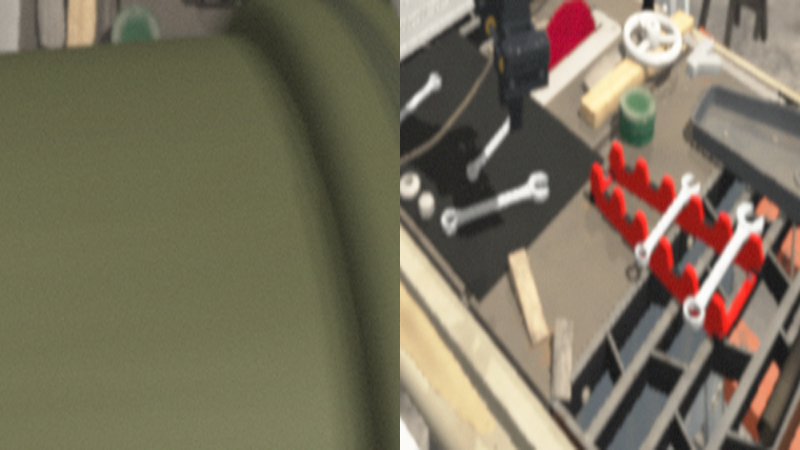

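The 210 lies in slot 5, with its ring at (693,313) and its jaw at (748,218). Next is the 190.

Request:
send_rows --plan "0.95 0.74 0 0 0 0;0 0 0.7 0 0 0;0 0 0.7 0 0 0;0 0 0.7 0 0 0;0 0 0.7 0 0 0;0 0 0.45 0 0 0;0 0 0 0 0 0;0 0 0 0 0 0" --hand 40

```text
t: 18.5
eef_pos: [0.4199, 0.0161, 0.0159]
tool_rot: [0.221, 0.975, -0.003, -0.005]
contact_force: [0.1, -0.6, -0.7]
finger_gap: 0.457
finger_force: 0.0
```

Request:
send_rows --plan "0 0 0.1 0 0 0;0 0 0.05 0 0 0;0 0 0.05 0 0 0;0 0 0.04 0 0 0;0 0 0.04 0 0 0;0 0 0 0 0 0;0 0 0 0 0 0;0 0 0 0 0 0"

```text
t: 19.5
eef_pos: [0.4192, 0.0165, 0.0085]
tool_rot: [0.22, 0.975, -0.003, -0.005]
contact_force: [-0.5, -0.4, 0.7]
finger_gap: 0.455
finger_force: 0.0
```

```bash
python3 go.py .4155 .019 -.02 -25.5;python3 -c "
from workcell import ctrl
print(ctrl.read_state()['joint_pos'])"
```

```text
t 19.50 p [0.4192 0.0165 0.0085] q6 -0.57 gap 40.1 F [-0.5 -0.4  0.7]
turn first, units: [-0.09 -0.09  0.  ]
then shift, units: [0.18 0.03 1.14]
[-0.09396923  0.85863097 -0.09201187  2.29543735  1.53991454  0.07179553
 -0.56870172]
```

```bash
python3 go.py .430 .0125 -.012 -25.5
```

```text
t 19.50 p [0.4192 0.0165 0.0085] q6 -0.57 gap 40.1 F [-0.5 -0.4  0.7]
turn first, units: [-0.09 -0.09  0.  ]
then shift, units: [-0.46  0.04  0.82]
```

Request:
send_rows --plan "-0.15 0 0 -0.03 -0.03 0;-0.15 0.02 0 -0.03 -0.03 0;-0.16 0.02 0 -0.03 -0.03 0;0 0 0 0 0 0;0 0 0.2 0 0 0;0 0 0.2 0 0 0;0 0 0.2 0 0 0;0 0 0.2 0 0 0"

```text
t: 20.5
eef_pos: [0.43, 0.0125, -0.0118]
tool_rot: [0.22, 0.975, 0.0, -0.0]
contact_force: [0.8, -0.1, -0.1]
finger_gap: 0.455
finger_force: 0.0
```

```bash
python3 go.py .430 .0125 -.022 -25.5;python3 -c "
from workcell import ctrl
print(ctrl.read_state()['joint_pos'])"
```

```text
t 20.50 p [ 0.43    0.0125 -0.0118] q6 -0.74 gap 40.1 F [ 0.8 -0.1 -0.1]
turn first, units: [ 0. -0.  0.]
then shift, units: [-0.    0.    0.41]
[ 0.00643249  0.90975697 -0.23027421  2.27420999  1.72913909  0.18309509
 -0.74212404]
```

Good. Stepping down to the mat.

Request:
send_rows --plan "0 0 0.1 0 0 0;0 0 0.1 0 0 0;0 0 0.08 0 0 0;0 0 0.04 0 0 0;0 0 0 0 0 0;0 0 0 0 0 0;0 0 0 0 0 0;0 0 0 0 0 0"

```text
t: 21.5
eef_pos: [0.43, 0.0125, -0.0196]
tool_rot: [0.22, 0.975, 0.0, -0.0]
contact_force: [0.7, 0.2, -1.1]
finger_gap: 0.454
finger_force: 0.0
```

Request:
send_rows --plan "0 0 0.04 0 0 0;0 0 0.04 0 0 0;0 0 0.04 0 0 0;0 0 0 0 0 0;0 0 0 0 0 0;0 0 0 0 0 0;0 0 0 0 0 0;0 0 0 0 0 0" --force 40 --hand 40

```text
t: 22.5
eef_pos: [0.43, 0.0125, -0.0226]
tool_rot: [0.22, 0.975, 0.0, -0.0]
contact_force: [-0.2, 0.1, 0.3]
finger_gap: 0.455
finger_force: 0.0
```

Request:
send_rows --plan "0 0 0 0 0 0;0 0 0 0 0 0;0 0 0 0 0 0;0 0 0 0 0 0;0 0 0 0 0 0;0 0 0 0 0 0;0 0 0 0 0 0;0 0 0 0 0 0" --hand 0

```text
t: 23.5
eef_pos: [0.4301, 0.0125, -0.0223]
tool_rot: [0.22, 0.975, 0.0, 0.0]
contact_force: [-0.9, 0.1, 5.4]
finger_gap: 0.003
finger_force: 2.7
```

Request:
send_rows --plan "0 0 -0.3 0 0 0;0 0 -0.3 0 0 0;0 0 0 0 0 0;0 0 0 0 0 0;0 0 0 0 0 0;0 0 0 0 0 0;0 0 0 0 0 0;0 0 0 0 0 0" --hand 40

```text
t: 24.5
eef_pos: [0.43, 0.0125, -0.0077]
tool_rot: [0.22, 0.975, 0.0, -0.0]
contact_force: [-0.0, -0.6, -0.1]
finger_gap: 0.453
finger_force: 0.0
```

Run:
```python
from workcell import vision
from h import *
s=vision.capture("scene");np.savez("scene3.npz",**s)
print(((proj(s,(.43,.0125,-.008))[0]-[140,130])*5).round(), ((proj(s,(.43,.0125,.025))[0]-[140,130])*5).round())
im=cv2.resize(s["image"][130:250,140:270],(650,600),interpolation=cv2.INTER_CUBIC)
cv2.imwrite("pics/m6.png",im[:,:,::-1])
```

```text
[353. 479.] [350. 420.]
```

View pics/m6.png

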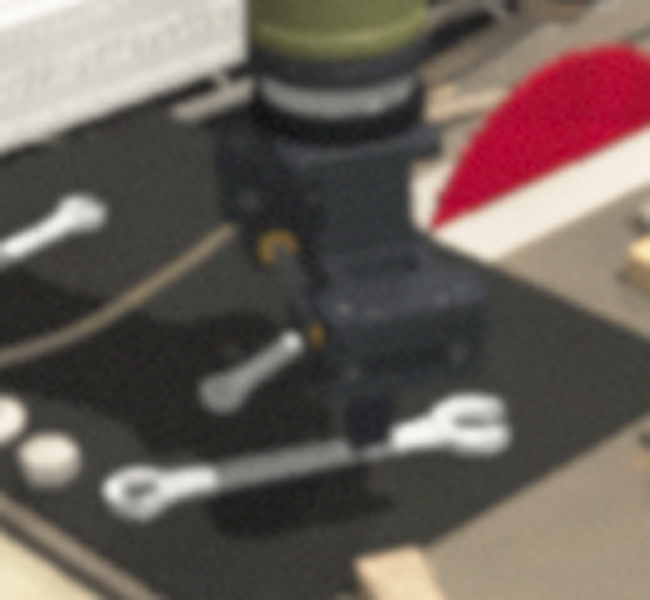

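The fingers straddle the shank near (370,440), just too high. I need to go a few mm lower.

Request:
send_rows --plan "0 0 0.2 0 0 0;0 0 0.2 0 0 0;0 0 0.2 0 0 0;0 0 0.06 0 0 0;0 0 0.06 0 0 0;0 0 0.02 0 0 0;0 0 0 0 0 0;0 0 0 0 0 0"

```text
t: 25.55
eef_pos: [0.4301, 0.0125, -0.026]
tool_rot: [0.22, 0.975, 0.0, -0.0]
contact_force: [-0.0, -0.2, 0.3]
finger_gap: 0.453
finger_force: 0.0
```

Request:
send_rows --plan "0 0 0.03 0 0 0;0 0 0.03 0 0 0;0 0 0.02 0 0 0;0 0 0 0 0 0;0 0 0 0 0 0;0 0 0 0 0 0;0 0 0 0 0 0;0 0 0 0 0 0"

```text
t: 26.55
eef_pos: [0.43, 0.0125, -0.0281]
tool_rot: [0.22, 0.975, 0.0, -0.0]
contact_force: [0.3, 0.4, 0.2]
finger_gap: 0.453
finger_force: 0.0
```

Request:
send_rows --plan "0 0 0.02 0 0 0;0 0 0 0 0 0;0 0 0 0 0 0;0 0 0 0 0 0;0 0 0 0 0 0;0 0 0 0 0 0;0 0 0 0 0 0;0 0 -0.1 0 0 0" --hand 0

```text
t: 27.55
eef_pos: [0.4298, 0.0124, -0.0262]
tool_rot: [0.22, 0.975, 0.0, -0.0]
contact_force: [0.4, 0.3, -1.2]
finger_gap: 0.125
finger_force: 40.0
```

```bash
python3 go.py .595 -.2687 .06 .7
```

```text
t 27.55 p [ 0.4298  0.0124 -0.0262] q6 -0.80 gap 11.0 F [ 0.4  0.3 -1.2]
turn first, units: [ 0.   -0.01 -4.57]
then shift, units: [ -6.47 -11.33  -3.45]
```

Request:
send_rows --plan "0 0 -0.5 0 0 0;0 0 -0.95 0 0 0;0 0 -1 0 0 0;0 0 -1 0 0 0;-0.6 -0.4 0 0 0 0;-0.9 -0.6 0 0 0 0;-0.9 -0.6 0 0 0 0;-0.9 -0.6 0 0 0 0"

```text
t: 28.55
eef_pos: [0.4799, -0.0759, 0.0437]
tool_rot: [0.22, 0.975, -0.004, -0.002]
contact_force: [0.5, 0.2, -0.8]
finger_gap: 0.131
finger_force: 40.0
```

Request:
send_rows --plan "-0.9 -0.6 0 0 0 0;-0.9 -0.6 0 0 0 0;0 0 0 0 0 -0.91;0 0 0 0 0 -0.91;0 0 0 0 0 -0.91;0 0 0 0 0 -0.91;0 0 0 0 0 -0.93;0 0 0 0 0 0"

```text
t: 29.55
eef_pos: [0.5071, -0.1216, 0.0436]
tool_rot: [-0.006, 1.0, -0.003, -0.003]
contact_force: [0.1, 0.4, -1.7]
finger_gap: 0.126
finger_force: 40.0
```

```bash
python3 go.py .595 -.2687 .03 .7
```

```text
t 29.55 p [ 0.5071 -0.1216  0.0436] q6 0.78 gap 11.1 F [ 0.1  0.4 -1.7]
turn first, units: [-0.07 -0.06 -0.  ]
then shift, units: [-3.45 -5.93  0.54]
```

Request:
send_rows --plan "-0.575 -0.99 0 -0.07 -0.06 0;-0.575 -0.99 0 0 0 0;-0.575 -0.99 0 0 0 0;-0.575 -0.99 0 0 0 0;-0.575 -0.99 0 0 0 0;-0.575 -0.99 0 0 0 0;0 0 0.6 0 0 0;0 0 0.6 0 0 0"

```text
t: 30.55
eef_pos: [0.5948, -0.2677, 0.0127]
tool_rot: [-0.007, 1.0, 0.001, -0.0]
contact_force: [-0.2, -0.0, -1.1]
finger_gap: 0.126
finger_force: 40.0
```

```bash
python3 go.py .595 -.2687 -.011 .7
python3 - <<'E'
from workcell import vision
import cv2,numpy as np
t=vision.capture("top")["image"];s=vision.capture("scene")["image"]
im=np.zeros((450,800,3),np.uint8)
im[:450,:400]=cv2.resize(t[110:290,270:430],(400,450),interpolation=cv2.INTER_CUBIC);im[:,400:]=cv2.resize(s[140:320,270:430],(400,450),interpolation=cv2.INTER_CUBIC)
cv2.imwrite("pics/m7.png",im[:,:,::-1])
E
```

```text
t 30.55 p [ 0.5948 -0.2677  0.0127] q6 1.22 gap 11.1 F [-0.2 -0.  -1.1]
turn first, units: [ 0.01 -0.    0.01]
then shift, units: [-0.01 -0.04  0.95]
```

View pics/m7.png

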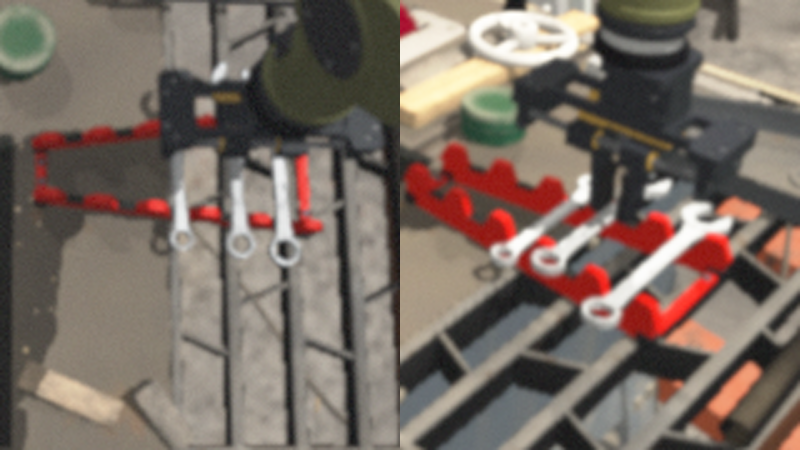

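Request:
send_rows --plan "0 -0.04 0.3 0 0 0;0 0 0.3 0 0 0;0 0 0.2 0 0 0;0 0 0.1 0 0 0;0 0 0.05 0 0 0;0 0 0 0 0 0;0 0 0 0 0 0;0 0 0 0 0 0"

```text
t: 31.65
eef_pos: [0.5959, -0.2698, -0.0096]
tool_rot: [-0.007, 1.0, -0.0, 0.001]
contact_force: [0.2, 0.0, -1.7]
finger_gap: 0.131
finger_force: 40.0
```

Request:
send_rows --plan "0 0 0 0 0 0;0 0 0 0 0 0;0 0 0 0 0 0;0 0 0 0 0 0;0 0 -0.5 0 0 0;0 0 -0.8 0 0 0;0 0 -0.8 0 0 0;0 0 -0.8 0 0 0" --hand 32

```text
t: 32.65
eef_pos: [0.5962, -0.2699, 0.0649]
tool_rot: [-0.007, 1.0, -0.0, 0.001]
contact_force: [-0.2, -0.0, 0.4]
finger_gap: 0.363
finger_force: 0.0
```

```bash
python3 go.py .480 .1037 .06 10.1
```

```text
t 32.65 p [ 0.5962 -0.2699  0.0649] q6 1.27 gap 32.0 F [-0.2 -0.   0.4]
turn first, units: [-0.01  0.02 -1.63]
then shift, units: [ 1.95 15.53  0.2 ]
```

Request:
send_rows --plan "0 0 0 0 0 -0.82;0 0 0 0 0 -0.81;0.12 0.97 0 0 0 0;0.12 0.97 0 0 0 0;0.12 0.97 0 0 0 0;0.12 0.97 0 0 0 0;0.12 0.97 0 0 0 0;0.12 0.97 0 0 0 0" --hand 36

```text
t: 33.65
eef_pos: [0.5527, -0.1291, 0.0639]
tool_rot: [-0.088, 0.996, -0.0, 0.001]
contact_force: [0.2, 0.6, 0.3]
finger_gap: 0.41
finger_force: 0.0
```

Request:
send_rows --plan "0.12 0.97 0 0 0 0;0.12 0.97 0 0 0 0;0.12 0.97 0 0 0 0;0.12 0.97 0 0 0 0;0.12 0.97 0 0 0 0;0.12 0.97 0 0 0 0;0.12 0.97 0 0 0 0;0.12 0.97 0 0 0 0"

```text
t: 34.65
eef_pos: [0.4953, 0.0579, 0.0637]
tool_rot: [-0.088, 0.996, -0.0, 0.001]
contact_force: [0.1, 0.7, -0.1]
finger_gap: 0.406
finger_force: 0.0
```

```bash
python3 go.py .480 .1037 -.026 10.1
```

```text
t 34.65 p [0.4953 0.0579 0.0637] q6 0.56 gap 35.8 F [ 0.1  0.7 -0.1]
turn first, units: [-0.01  0.03 -0.  ]
then shift, units: [0.28 1.91 3.59]
```

Request:
send_rows --plan "0.14 0.95 0 0 0.03 0;0.14 0.95 0 0 0 0;0 0 0.8 0 0 0;0 0 0.8 0 0 0;0 0 0.8 0 0 0;0 0 0.6 0 0 0;0 0 0.4 0 0 0;0 0 0.17 0 0 0"

```text
t: 35.65
eef_pos: [0.4799, 0.1028, -0.0265]
tool_rot: [-0.088, 0.996, -0.0, -0.001]
contact_force: [-1.0, 0.2, -1.1]
finger_gap: 0.409
finger_force: 0.0
```

Request:
send_rows --plan "0 0 0.04 0 0 0;0 0 0.04 0 0 0;0 0 0.03 0 0 0;0 0 0 0 0 0;0 0 0 0 0 0;0 0 0 0 0 0;0 0 0 0 0 0;0 0 0 0 0 0"

```text
t: 36.65
eef_pos: [0.4798, 0.1026, -0.0292]
tool_rot: [-0.088, 0.996, -0.0, -0.001]
contact_force: [-0.2, -0.3, 4.7]
finger_gap: 0.412
finger_force: 2.0
```

Request:
send_rows --plan "0 0 0 0 0 0;0 0 0 0 0 0;0 0 0 0 0 0;0 0 0 0 0 0;0 0 0 0 0 0;0 0 0 0 0 0;0 0 0 0 0 0;0 0 -0.1 0 0 0" --hand 0

```text
t: 37.65
eef_pos: [0.4791, 0.1024, -0.0272]
tool_rot: [-0.088, 0.996, -0.0, -0.001]
contact_force: [-0.6, -0.4, -1.1]
finger_gap: 0.109
finger_force: 40.0
```

```bash
python3 go.py .570 -.1694 .06 .7
```

```text
t 37.65 p [ 0.4791  0.1024 -0.0272] q6 0.19 gap 9.6 F [-0.6 -0.4 -1.1]
turn first, units: [-0.01 -0.03  1.64]
then shift, units: [ -3.5  -10.92  -3.49]
```

Request:
send_rows --plan "0 0 -0.5 0 0 0;0 0 -0.9 0 0 0;0 0 -0.9 0 0 0.82;0 0 -0.8 0 0 0.82;-0.32 -0.99 0 0 0 0;-0.32 -0.99 0 0 0 0;-0.32 -0.99 0 0 0 0;-0.32 -0.99 0 0 0 0"

```text
t: 38.65
eef_pos: [0.5125, 0.003, 0.0502]
tool_rot: [-0.006, 1.0, -0.0, -0.002]
contact_force: [-0.3, 0.6, -0.3]
finger_gap: 0.101
finger_force: 40.0
```

Request:
send_rows --plan "-0.32 -0.99 0 0 0 0;-0.32 -0.99 0 0 0 0;-0.32 -0.99 0 0 0 0;-0.32 -0.99 0 0 0 0;-0.32 -0.99 0 0 0 0;-0.32 -0.99 0 0 0 0;-0.32 -0.99 0 0 0 0;0 0 0 0 0 0"

```text
t: 39.65
eef_pos: [0.5703, -0.1711, 0.0497]
tool_rot: [-0.004, 1.0, -0.001, -0.002]
contact_force: [-0.1, 0.5, -0.1]
finger_gap: 0.102
finger_force: 40.0
```

```bash
python3 go.py .570 -.1694 -.0115 .7
```

```text
t 39.65 p [ 0.5703 -0.1711  0.0497] q6 1.01 gap 9.0 F [-0.1  0.5 -0.1]
turn first, units: [-0.01 -0.03 -0.05]
then shift, units: [0.01 0.07 2.45]
```

Request:
send_rows --plan "0 0.07 0.5 0 -0.03 -0.05;0 0 0.6 0 0 0;0 0 0.5 0 0 0;0 0 0.4 0 0 0;0 0 0.25 0 0 0;0 0 0.15 0 0 0;0 0 0.05 0 0 0;0 0 0 0 0 0"

```text
t: 40.65
eef_pos: [0.5712, -0.1668, -0.0105]
tool_rot: [-0.009, 1.0, -0.0, 0.001]
contact_force: [0.9, -0.4, -0.7]
finger_gap: 0.11
finger_force: 40.0
```

Request:
send_rows --plan "0 0 0 0 0 0;0 0 0 0 0 0;0 0 0 0 0 0;0 0 0 0 0 0;0 0 -0.5 0 0 0;0 0 -0.8 0 0 0;0 0 -0.8 0 0 0;0 0 -0.9 0 0 0" --hand 32

```text
t: 41.65
eef_pos: [0.5711, -0.1668, 0.0663]
tool_rot: [-0.009, 1.0, -0.0, 0.001]
contact_force: [0.9, 0.7, 0.2]
finger_gap: 0.363
finger_force: 0.0
```

```bash
python3 go.py .428 .281 .067 9.4
```

```text
t 41.65 p [ 0.5711 -0.1668  0.0663] q6 1.03 gap 32.0 F [0.9 0.7 0.2]
turn first, units: [-0.01  0.02 -1.47]
then shift, units: [ 2.72 18.61 -0.03]
```

Request:
send_rows --plan "0 0 0 0 0 -0.74;0 0 0 0 0 -0.73;0.14 0.97 0 0 0 0;0.14 0.97 0 0 0 0;0.14 0.97 0 0 0 0;0.14 0.97 0 0 0 0;0.14 0.97 0 0 0 0;0.14 0.97 0 0 0 0" --hand 36

```text
t: 42.65
eef_pos: [0.5267, -0.0259, 0.0655]
tool_rot: [-0.082, 0.997, -0.0, 0.001]
contact_force: [-0.0, 0.0, -0.9]
finger_gap: 0.407
finger_force: 0.0
```

Request:
send_rows --plan "0.14 0.97 0 0 0 0;0.14 0.97 0 0 0 0;0.14 0.97 0 0 0 0;0.14 0.97 0 0 0 0;0.14 0.97 0 0 0 0;0.14 0.97 0 0 0 0;0.14 0.97 0 0 0 0;0.14 0.97 0 0 0 0"

```text
t: 43.65
eef_pos: [0.4674, 0.1611, 0.0653]
tool_rot: [-0.082, 0.997, -0.0, 0.001]
contact_force: [0.1, -0.2, -0.2]
finger_gap: 0.409
finger_force: 0.0
```

```bash
python3 go.py .427 .276 .002 9.4
```

```text
t 43.65 p [0.4674 0.1611 0.0653] q6 0.33 gap 36.1 F [ 0.1 -0.2 -0.2]
turn first, units: [-0.01  0.03 -0.  ]
then shift, units: [0.85 4.8  2.53]
```

Request:
send_rows --plan "0.17 0.96 0 0 0.03 0;0.17 0.96 0 0 0 0;0.17 0.96 0 0 0 0;0.17 0.96 0 0 0 0;0.17 0.96 0 0 0 0;0 0 0.8 0 0 0;0 0 0.8 0 0 0;0 0 0.6 0 0 0"

```text
t: 44.65
eef_pos: [0.427, 0.2754, 0.0095]
tool_rot: [-0.082, 0.997, -0.0, -0.0]
contact_force: [0.3, -0.2, -0.1]
finger_gap: 0.405
finger_force: 0.0
```

```bash
python3 go.py .427 .276 -.0285 9.4
python3 - <<'E'
from workcell import vision
import cv2,numpy as np
t=vision.capture("top")["image"];s=vision.capture("scene")["image"]
im=np.zeros((450,800,3),np.uint8)
im[:450,:400]=cv2.resize(t[110:290,50:210],(400,450),interpolation=cv2.INTER_CUBIC);im[:,400:]=cv2.resize(s[90:225,70:190],(400,450),interpolation=cv2.INTER_CUBIC)
cv2.imwrite("pics/m8.png",im[:,:,::-1])
E
```

```text
t 44.65 p [0.427  0.2754 0.0095] q6 0.01 gap 35.6 F [ 0.3 -0.2 -0.1]
turn first, units: [-0.   -0.01  0.  ]
then shift, units: [-0.01  0.02  1.52]
```

View pics/m8.png

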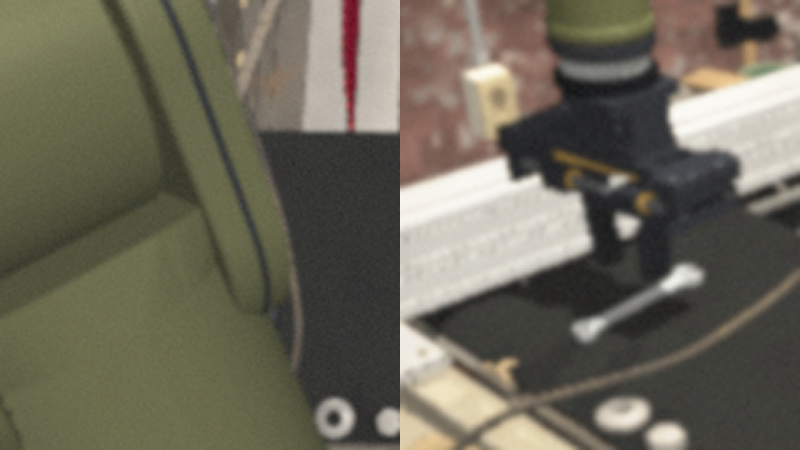

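The fingers are above the 130 at (645,300) in the right view, with the gripper's left block close to the fence. I'll descend slowly with force checks.

Request:
send_rows --plan "0 0 0.12 0 0 0;0 0 0.12 0 0 0;0 0 0.12 0 0 0;0 0 0.12 0 0 0;0 0 0.12 0 0 0;0 0 0.1 0 0 0;0 0 0 0 0 0;0 0 0 0 0 0"

```text
t: 45.75
eef_pos: [0.4264, 0.2751, -0.0085]
tool_rot: [-0.082, 0.997, -0.0, -0.001]
contact_force: [-0.3, -0.1, -0.8]
finger_gap: 0.407
finger_force: 0.0
```

Request:
send_rows --plan "0 0 0.06 0 0 0;0 0 0.06 0 0 0;0 0 0.06 0 0 0;0 0 0.06 0 0 0;0 0 0.06 0 0 0;0 0 0.06 0 0 0;0 0 0.06 0 0 0;0 0 0 0 0 0"

```text
t: 46.75
eef_pos: [0.4263, 0.275, -0.0191]
tool_rot: [-0.082, 0.997, -0.0, -0.001]
contact_force: [-0.6, -0.5, 0.8]
finger_gap: 0.403
finger_force: 0.0
```

Clear so far.

Request:
send_rows --plan "0 0 0.06 0 0 0;0 0 0.06 0 0 0;0 0 0.06 0 0 0;0 0 0.06 0 0 0;0 0 0.05 0 0 0;0 0 0.05 0 0 0;0 0 0.04 0 0 0;0 0 0 0 0 0"

```text
t: 47.75
eef_pos: [0.4263, 0.275, -0.0285]
tool_rot: [-0.082, 0.997, -0.0, -0.001]
contact_force: [0.6, -0.2, -0.3]
finger_gap: 0.412
finger_force: 0.0
```

Request:
send_rows --plan "0 0 0 0 0 0;0 0 0 0 0 0;0 0 0 0 0 0;0 0 0 0 0 0;0 0 0 0 0 0;0 0 0 0 0 0;0 0 0 0 0 0;0 0 -0.1 0 0 0" --hand 0

```text
t: 48.75
eef_pos: [0.4262, 0.2747, -0.0261]
tool_rot: [-0.082, 0.997, -0.001, -0.001]
contact_force: [-0.3, -0.5, 0.3]
finger_gap: 0.095
finger_force: 40.0
```

```bash
python3 go.py .569 -.1195 .05 .7
```

```text
t 48.75 p [ 0.4262  0.2747 -0.0261] q6 -0.08 gap 8.4 F [-0.3 -0.5  0.3]
turn first, units: [-0.01 -0.02  1.52]
then shift, units: [ -5.52 -15.84  -3.04]
```

Request:
send_rows --plan "0 0 -0.5 0 0 0;0 0 -0.9 0 0 0;0 0 -0.9 0 0 0;0 0 -0.8 0 0 0.76;0 0 0 0 0 0.76;-0.345 -0.99 0 0 0 0;-0.345 -0.99 0 0 0 0;-0.345 -0.99 0 0 0 0"

```text
t: 49.75
eef_pos: [0.4534, 0.2002, 0.0516]
tool_rot: [-0.006, 1.0, -0.001, -0.001]
contact_force: [0.2, 0.2, -1.2]
finger_gap: 0.091
finger_force: 40.0
```

Request:
send_rows --plan "-0.345 -0.99 0 0 0 0;-0.345 -0.99 0 0 0 0;-0.345 -0.99 0 0 0 0;-0.345 -0.99 0 0 0 0;-0.345 -0.99 0 0 0 0;-0.345 -0.99 0 0 0 0;-0.345 -0.99 0 0 0 0;-0.345 -0.99 0 0 0 0"

```text
t: 50.75
eef_pos: [0.5246, 0.0029, 0.0516]
tool_rot: [-0.006, 1.0, -0.001, -0.001]
contact_force: [-0.3, 0.3, -0.4]
finger_gap: 0.094
finger_force: 40.0
```

Request:
send_rows --plan "-0.345 -0.99 0 0 0 0;-0.345 -0.99 0 0 0 0;-0.345 -0.99 0 0 0 0;-0.345 -0.99 0 0 0 0;-0.345 -0.99 0 0 0 0;0 0 0 0 0 0;0 0 0.6 0 0 0;0 0 0.6 0 0 0"

```text
t: 51.75
eef_pos: [0.5686, -0.1177, 0.0206]
tool_rot: [-0.007, 1.0, -0.0, -0.001]
contact_force: [0.1, 0.8, -0.4]
finger_gap: 0.096
finger_force: 40.0
```

```bash
python3 go.py .569 -.1195 -.011 .7
python3 - <<'E'
from workcell import vision
import cv2,numpy as np
t=vision.capture("top")["image"];s=vision.capture("scene")["image"]
im=np.zeros((450,800,3),np.uint8)
im[:450,:400]=cv2.resize(t[110:290,270:430],(400,450),interpolation=cv2.INTER_CUBIC);im[:,400:]=cv2.resize(s[140:320,270:430],(400,450),interpolation=cv2.INTER_CUBIC)
cv2.imwrite("pics/m9.png",im[:,:,::-1])
E
```

```text
t 51.75 p [ 0.5686 -0.1177  0.0206] q6 0.86 gap 8.4 F [ 0.1  0.8 -0.4]
turn first, units: [-0.   -0.03  0.02]
then shift, units: [-0.02 -0.07  1.26]
```

View pics/m9.png

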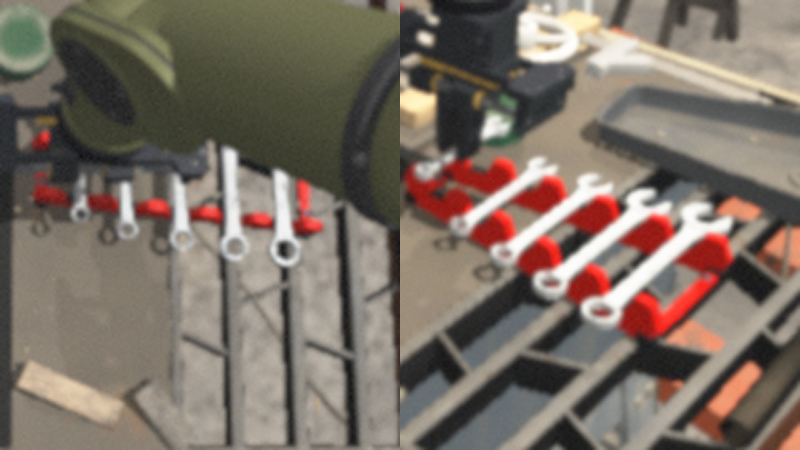

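The other four are seated in their slots and the 130 is aligned over slot 1, with its ring at (80,213). I'll lower and release.

Request:
send_rows --plan "0 -0.07 0.3 0 0 0;0 0 0.35 0 0 0;0 0 0.25 0 0 0;0 0 0.2 0 0 0;0 0 0.12 0 0 0;0 0 0.08 0 0 0;0 0 0 0 0 0;0 0 0 0 0 0"

```text
t: 52.85
eef_pos: [0.5694, -0.121, -0.0107]
tool_rot: [-0.006, 1.0, -0.0, -0.001]
contact_force: [0.8, 0.3, -0.7]
finger_gap: 0.09
finger_force: 40.0
```

Request:
send_rows --plan "0 0 0 0 0 0;0 0 0 0 0 0;0 0 0 0 0 0;0 0 0 0 0 0;0 0 -0.5 0 0 0;0 0 -0.8 0 0 0;0 0 -0.9 0 0 0;0 0 -0.9 0 0 0" --hand 30

```text
t: 53.85
eef_pos: [0.5697, -0.121, 0.0689]
tool_rot: [-0.006, 1.0, -0.001, -0.0]
contact_force: [-0.3, -0.0, 0.3]
finger_gap: 0.343
finger_force: 0.0
```

Request:
send_rows --plan "0 0.6 -0.9 0 0 0;0 0.9 -0.5 0 0 0;0 0.95 0 0 0 0;0 0.95 0 0 0 0;0 0.95 0 0 0 0;0 0.95 0 0 0 0;0 0.95 0 0 0 0;0 0.95 0 0 0 0"

```text
t: 54.85
eef_pos: [0.5664, 0.0621, 0.1018]
tool_rot: [-0.007, 1.0, 0.0, -0.001]
contact_force: [-0.4, -0.4, -0.0]
finger_gap: 0.34
finger_force: 0.0
```

Request:
send_rows --plan "0 0.95 0 0 0 0;0 0.95 0 0 0 0;0 0.95 0 0 0 0;0 0.9 0 0 0 0;0 0 0 0 0 0;0 0 0 0 0 0;0 0 0 0 0 0;0 0 0 0 0 0"

```text
t: 55.85
eef_pos: [0.5662, 0.1517, 0.1013]
tool_rot: [-0.005, 1.0, -0.001, -0.001]
contact_force: [-0.9, 0.3, -0.3]
finger_gap: 0.343
finger_force: 0.0
```

Run:
```python
from workcell import vision
from h import *
d=vision.capture("top");s=vision.capture("scene")
t=d["image"];im=np.zeros((500,800,3),np.uint8)
im[:,:400]=cv2.resize(t[110:270,270:400],(400,500),interpolation=cv2.INTER_CUBIC);im[:,400:]=cv2.resize(s["image"][150:310,250:410],(400,500),interpolation=cv2.INTER_CUBIC)
cv2.imwrite("pics/m10.png",im[:,:,::-1])
```

```text
(no output)
```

View pics/m10.png

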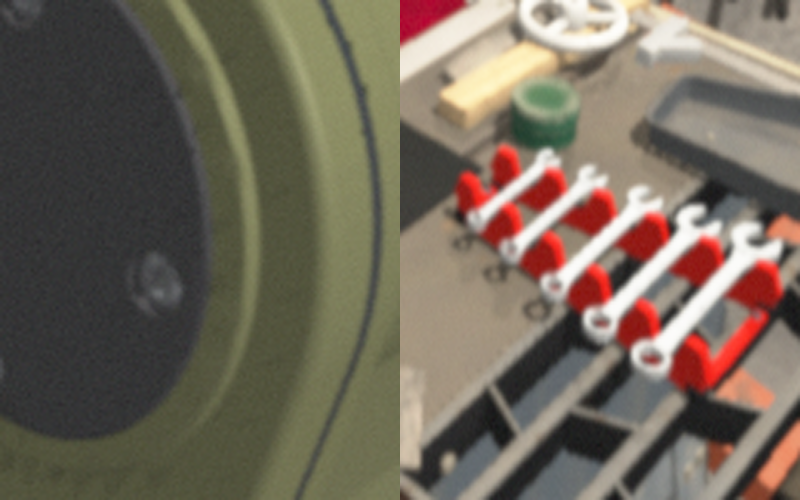

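All five lie in slots 1 to 5 in order. The rings, from (476,217) to (652,356), and the jaws are outside the combs, with the jaws pointing away. The arm is clear, so I'm handing in.

```bash
python3 -c "
from workcell import ctrl
print(ctrl.finish_job())"
```

```text
the job is handed in; nothing more can be done
None
```

The job is handed in at about 56 s: in the last picture all five spanners lie in order in the rack, shortest in slot 1 to longest in slot 5, with jaws pointing away and heads outside the combs.

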